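# Set the ratchet of a mould press and clamp the mould

## Task

The screw press on the bench is to clamp the plaster mould shut, but its ratchet is still set for loosening, so the handle is locked against tightening. Flip the ratchet's selector peg over to its other side (towards the front of the press), then push the handle's upright grip clockwise, as seen from above, until the foot bears on the board and the grip takes about 13 N of push; never push on the press with more than 25 N. Then let go, so that the ratchet alone keeps the mould clamped, and leave the plaster plug, rubber kidney and wooden stamp where they are.

Things in the scene. Friction and masses are not known exactly. Their poses are not given: they have to be found in the camera images.
- press: Fixed screw press: baseplate 190 x 250 x 10 mm, posts at left and right, beam (top at 130 mm) across a plaster mould; on it a 36-tooth wheel, radius 42 mm, and to its right a pawl pivoted at x 0, y -62 mm. Nothing is higher than 207 mm. Origin: middle of the underside, straight below the screw axis; z up, x from the front (towards the robot) to the back, y to the left.
- handle (a joint): Angle of handle and wheel about the screw axis, rad, growing clockwise from above (tightening, 10 mm down per rad); starts at 0, range -0.1 to 2.4. At 0 the bar points to 210 degrees in the press frame (x towards y). Before the foot meets the board clicks of up to 4 N are felt at the grip, and 5 N more per rad/s of speed. Let go, it rolls back up to one tooth (0.175 rad) on to the pawl.
- handle_post (a point): Centre of the top end of the handle's upright round grip: dark wood, 18 mm across, 46 mm high (its top 206 mm, its foot 160 mm over the table), 100 mm from the screw axis at the end of a 12 mm thick steel bar whose top is 160 mm over the table.
- selector (a joint): Angle of the pawl selector about its vertical pivot, rad: +0.26 (start): peg towards the back, loosening only, wheel locked against clockwise turning; -0.26: peg towards the front, tightening only, wheel locked against anticlockwise turning. A detent snaps it to either end from the middle (0); it takes about 1 N at the peg to flip.
- selector_peg (a point): Centre of the top end of the selector's upright round steel peg: 12 mm across, 58 mm high (top 206 mm, foot 148 mm over the table), 50 mm from the pawl's pivot, on the side away from the wheel; it swings 26 mm between its two ends.
- mould: Fixed white plaster mould in the press, 176 mm across, 68 mm high, under a plywood board 70 x 100 x 12 mm. Origin: centre of its underside. The rubber foot of the screw, 44 mm across, starts 1 to 12 mm above the board (hidden, different each time); it is sprung: from contact on the clamping force grows by about 250 N and the push at the grip by about 25 N per rad of the handle.
- plug: Loose white plaster plug, 44 mm across, 34 mm high; bystander. Origin: centre of its underside.
- kidney: Loose red rubber kidney (flat rib), 60 x 92 x 10 mm; bystander. Origin: centre of its underside.
- stamp: Loose wooden clay stamp standing upright, 19 mm across, 45 mm high; bystander. Origin: centre of its underside.

How it is judged:
On the way, in this order (a step that is already met when the one before it is completed fails the run):
1. the selector is flipped to its tightening side (value of joint selector below -0.2 rad), for 0.2 s.
2. the foot clamps the board (contact force between mould and anything else above 55 N), for 0.2 s.
At the end, for the whole second after the job is handed in: the selector is at its tightening side (peg to the front), the handle is let go and at rest, and the ratchet holds the foot on the mould's board with 55 to 165 N (contact force between mould and anything else between 55 and 165 N and value of joint selector below -0.2 rad and velocity of joint handle between -0.05 and 0.05 rad/s); the robot touches nothing.
It fails at once if the mould is squeezed with over 185 N (contact force between mould and anything else above 185 N).
It fails at once if the fingers push on the press with over 30 N (contact force between the fingers and press above 30 N).
It fails at once if the plug is moved by over 30 mm (distance of plug from where it was at the start of the episode above 0.03 m).
It fails at once if the kidney is moved by over 30 mm (distance of kidney from where it was at the start of the episode above 0.03 m).
It fails at once if the stamp is moved by over 30 mm (distance of stamp from where it was at the start of the episode above 0.03 m).
It also fails if it takes over 61 s, if anything falls off the work surface, if the arm or the gripper's body presses on something with over 40 N, if the wrist force passes 120 N, or if a joint passes its speed limit or range.

## Robot

A 6-joint arm with a two-finger parallel gripper is mounted at the origin on a cart in front of the work surface, level with it; the furniture and walls round the work are solid. World frame = base frame: x ahead of the robot, y to its left, z up, the work surface at z = 0. Lengths are in m, angles in rad, forces in N, time in s.
With the tool pointing down it reaches from about 0.35 to 0.875 m from the base axis. Payload 4.2 kg.
Tool frame: the origin (TCP) lies at the very end of the fingers, on their centre line; the grasp point (between the pads) lies 19 mm behind it; z points along the fingers, y is the line along which they close (so a half turn about z gives the same grasp; the last joint's range is limited). The gripper opens to 85 mm and grips with 20 to 120 N. Pads are 22 mm wide; open, the fingers measure 114 mm over their backs; the gripper's body (76 mm by 85 mm) begins 54 mm behind the grasp point. The pads swing forward as they close: fully open they stand 13 mm farther back than shut.
Start: joints at [1.544, 0.385, 0.008, 0, -1.194, -0.259], TCP at [0.176, 0.6, 0.231] pointing down, gripper open.
Joint ranges: [-3.14, 3.14], [-1.21, 2.06], [-1.07, 1.41], [-3.16, 2.05], [-2.99, -0.16], [-3.1, 3.1]. Speed limits (rad/s): [2.79, 2.79, 3.14, 3.14, 3.14, 3.14].

## Interface

Orientations are given as a 3x3 rotation matrix whose columns are the frame's x, y, z axes.
In Python, from rig import bot, eoat, planner, viewer, ticket gives the robot as it stands. The module is installed in compiled form; this text tells all that it offers. Calls block until the motion is done:
- bot.goto(position, orientation): joint-space move of the TCP to a pose.
- bot.servo_line(position, rotation=None, feed=0.15, threshold=None): straight line of the TCP; rotation=None keeps the orientation; feed is the mean speed in m/s. With threshold (N) it stops when the force on the tool has changed by that much, and returns True; else False.
- bot.goto_joints(angles): joint-space move.
- eoat.gripper_to(opening, f_grip=None): opening from 0.0 (shut) to 1.0 (fully open); f_grip is the grip in N (None keeps the last); returns when the fingers have stopped.
- bot.wait(seconds).
- planner.solve_ik(position, orientation): joint angles nearest the present ones, or None.
- viewer.grab_frame(name): name is "side" or "top"; returns a dict with "frame" (480x640x3 uint8, red, green, blue), "fx", "fy", "cx", "cy" (pixels), "distortion" ([k1, k2, p1, p2, k3] as OpenCV has them; the pictures are not rectified), "camera_from_world" (4x4, takes a point from world to camera coordinates). Camera axes: x right, y up, looking along -z (the intrinsics and any distortion apply to the point x, -y, -z); pixel columns grow to the right and rows downward; lengths in m; the calibration is good to about 2 mm. A picture is of the moment at which its call begins. There is no depth.
A pose or a line that the arm cannot do raises bot.IKError and nothing moves.
- ticket.hand_in(): hands the job in; it is judged then, once.
Readings, each from a call of its own:
- bot.current_t(): time.
- bot.current_joint_pos(): joint angles.
- bot.current_joint_vel(): joint speeds.
- bot.current_effort(): joint torques, N m.
- bot.current_eef_pos(): TCP position.
- bot.current_eef_rot(): TCP orientation.
- bot.current_force(): force on the tool from outside, world axes, zero at the start.
- bot.current_torque(): the same for the moment, N m.
- bot.current_grip_width(): opening from 0.0 (shut) to 1.0 (fully open).
- bot.current_gripper_force(): force on a finger pad.
Only numpy, scipy, OpenCV 4.12 (cv2) and the standard library are available. Lean on these libraries where they do the work, as an engineer would, in place of code of your own. Each camera call takes 0.05 s, during which the arm holds its last target. There are 200 camera calls.

## Working session

There is one attempt and no reset: what is moved stays moved. The work goes in short steps, each a Python script; the robot and the scene stay as the last script left them, time stands still between calls to the robot, and variables do not carry over. Pictures are saved under pics/ and viewed, at most 10 in all, crops included, and the job is handed in when it is done.

```bash
mkdir -p pics; python3 - <<'E'
from rig import bot,viewer
import cv2,pickle
for n in("side","top"):
    f=viewer.grab_frame(n); pickle.dump(f,open(n+".pkl","wb"))
    cv2.imwrite(f"pics/{n}0.png",f["frame"][:,:,::-1])
    print(n,f["fx"],f["fy"],f["cx"],f["cy"],f["distortion"]);print(f["camera_from_world"])
print(bot.current_t(),bot.current_eef_rot())
E
```

```text
side 569.5332605915012 569.5332605915012 319.839524577006 227.36901100227897 [-0.16399694  0.          0.          0.          0.        ]
[[-0.2872618  -0.95750516  0.02577853 -0.05430083]
 [ 0.3890321  -0.09203613  0.91661517 -0.37804298]
 [-0.8752912   0.2733372   0.39893871 -0.37681112]
 [ 0.          0.          0.          1.        ]]
top 533.477608784322 533.477608784322 322.6472630595875 240.1144601347949 [-0.02238291  0.          0.          0.          0.        ]
[[ 0.01389546 -0.99977713 -0.01589337 -0.24606744]
 [ 0.98847849  0.01133901  0.15093608 -0.6010788 ]
 [-0.15072222 -0.01780758  0.98841575 -0.89091047]
 [ 0.          0.          0.          1.        ]]
0.1 [[ 9.59388054e-01 -2.82089234e-01 -4.75715649e-04]
 [-2.82089622e-01 -9.59386122e-01 -1.92737176e-03]
 [ 8.72958313e-05  1.98329189e-03 -9.99998029e-01]]
```

View pics/top0.png

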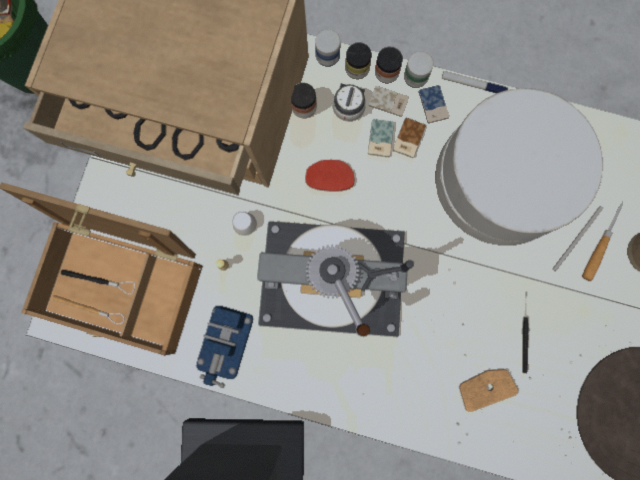

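View pics/side0.png

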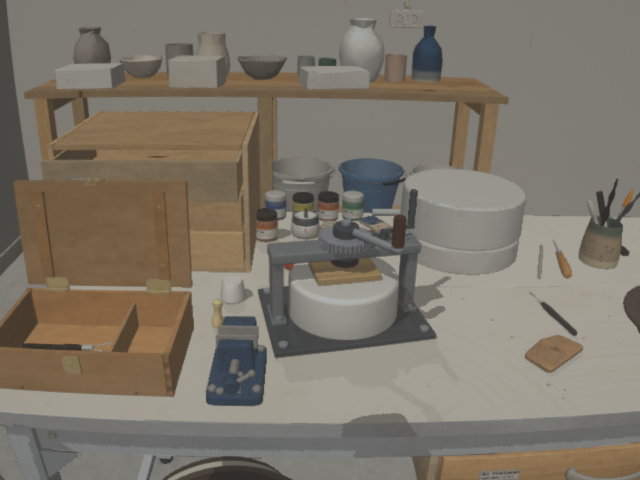

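The top view shows the grip top near (363,329), the peg top near (408,265) and the wheel near (333,270). In the side view the grip top is near (399,218) and the peg top near (412,193). I'll enlarge both.

```bash
python3 - <<'E'
import cv2,pickle,numpy as np
a=pickle.load(open("top.pkl","rb"))["frame"][210:350,245:425,::-1]
cv2.imwrite("pics/topc.png",cv2.resize(a,None,fx=4,fy=4,interpolation=cv2.INTER_CUBIC))
b=pickle.load(open("side.pkl","rb"))["frame"][180:330,250:440,::-1]
cv2.imwrite("pics/sidec.png",cv2.resize(b,None,fx=4,fy=4,interpolation=cv2.INTER_CUBIC))
E
```

```text
(no output)
```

View pics/topc.png

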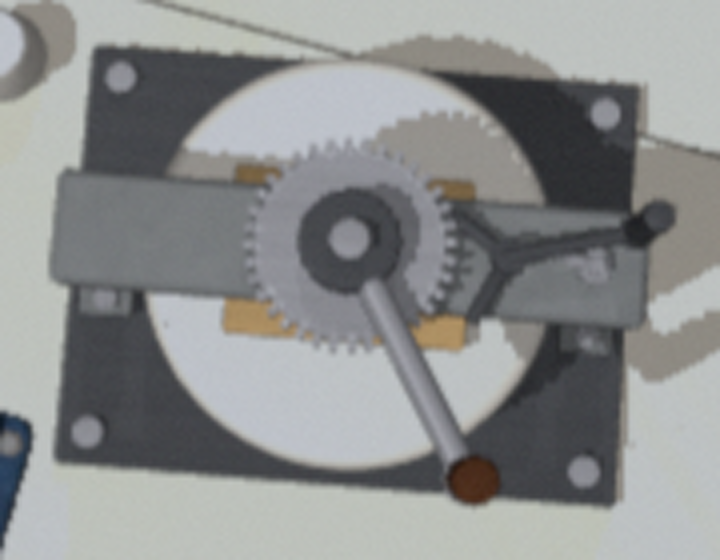

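View pics/sidec.png

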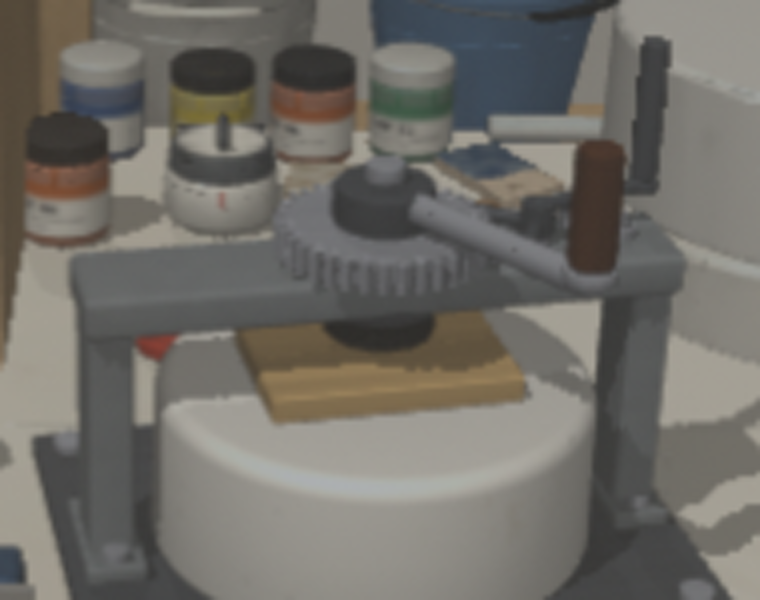

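The crops show, in full-image pixels:

| View | Point | Pixel |
|---|---|---|
| top | plate corners | (268.7,221.2), (405.7,231.2), (258.8,325.5), (399.2,336) |
| top | grip top | (363.5,329.5) |
| top | peg top | (410,263.7) |
| top | hub | (332.5,269) |
| side | grip top | (400.2,216.7) |
| side | peg top | (414,190.5) |

Next I'll fit the press pose.

```bash
cat >h.py <<'E'
import numpy as np,cv2,pickle
from scipy.optimize import least_squares
def proj(f,P):
    M=f["camera_from_world"];c=(M[:3,:3]@np.atleast_2d(P).T).T+M[:3,3]
    K=np.array([[f["fx"],0,f["cx"]],[0,f["fy"],f["cy"]],[0,0,1]])
    return cv2.projectPoints(c*[1,-1,-1],np.zeros(3),np.zeros(3),K,np.array(f["distortion"],float))[0][:,0]
def w(p,q):
    c,s=np.cos(p[2]),np.sin(p[2]);q=np.atleast_2d(q)
    return np.c_[p[0]+c*q[:,0]-s*q[:,1],p[1]+s*q[:,0]+c*q[:,1],q[:,2]]
E
python3 - <<'E'
from h import *
T,S=[pickle.load(open(n+".pkl","rb")) for n in("top","side")]
G=[-.0866,-.05,.206];P=[.01285,-.1103,.206]
m=np.array([[.095,.125,.01],[.095,-.125,.01],[-.095,.125,.01],[-.095,-.125,.01],G,P])
u=np.array([[268.7,221.2],[405.7,231.2],[258.8,325.5],[399.2,336],[363.5,329.5],[410,263.7]])
us=np.array([[400.2,216.7],[414,190.5]])
f=lambda p:np.r_[(proj(T,w(p,m))-u).ravel(),(proj(S,w(p,[G,P]))-us).ravel()]
r=least_squares(f,[.55,-.2,0]);print(r.x,r.fun.round(1))
print(w(r.x,[G,P,[0,0,.2]]))
for z,uv,t in((.034,(242.5,221),T),(.045,(222.5,264),T),(.01,(330,176),T)):
    print(least_squares(lambda q:(proj(t,[[q[0],q[1],z]])-uv).ravel(),[.5,0]).x)
for n,uvt,uvs in(("grip",u[4],us[0]),("peg",u[5],us[1])):
    print(n,least_squares(lambda q:np.r_[proj(T,[q])[0]-uvt,proj(S,[q])[0]-uvs],[.5,-.2,.2]).x)
E
```

```text
[ 0.54146348 -0.2566347  -0.06405814] [-0.4 -0.6 -0.6 -0.5 -0.4 -0.1 -0.   0.6  0.3  0.7  0.5 -0.4  0.   0.2
  0.3 -0.4]
[[ 0.45184038 -0.30098851  0.206     ]
 [ 0.54722634 -0.36753106  0.206     ]
 [ 0.54146348 -0.2566347   0.2       ]]
[ 0.63850012 -0.09467787]
[ 0.55980742 -0.06435138]
[ 0.72940569 -0.24974788]
grip [ 0.45267705 -0.30093417  0.20595207]
peg [ 0.54674647 -0.36689718  0.20556779]
```

The press fit is good, with residuals under 1 px. Next I'll check IK for the two candidate tool yaws along the arc.

```bash
cat >>h.py <<'E'
PR=np.array([.5415,-.2566,-.0641])
def Rz(a):return np.array([[np.cos(a),np.sin(a),0],[np.sin(a),-np.cos(a),0],[0,0,-1.]])
def arc(th,gap,z0=.170):
    "pusher TCP, heading, tangent for handle angle th; gap = grip axis to TCP"
    phi=np.radians(210)-th; t=np.array([np.sin(phi),-np.cos(phi),0])
    p=np.array([.1*np.cos(phi),.1*np.sin(phi),z0-.01*th])-gap*t
    a=phi-np.pi/2+PR[2]
    return w(PR,p)[0],a,np.array([np.cos(a),np.sin(a),0])
E
python3 - <<'E'
from h import *
from rig import bot,planner
r=lambda q:None if q is None else np.round(q,2)
print(r(planner.solve_ik([.45,-.1,.40],Rz(-.286))))
for a in(-.064,-.064+np.pi):print("peg",w(PR,[.05,-.112,.165]),r(planner.solve_ik(w(PR,[.05,-.112,.165])[0],Rz(a))))
for d in(0,np.pi):
  for th in(0,.6,1.2,1.8):
    p,a,t=arc(th,.022);print(d,th,p,r(planner.solve_ik(p,Rz(a-d))))
E
```

```text
[ 0.14  0.02 -0.05  0.   -1.51  1.15]
peg [[ 0.58422303 -0.37157279  0.165     ]] [-0.33  0.54  0.1   0.   -1.13  1.84]
peg [[ 0.58422303 -0.37157279  0.165     ]] [-0.33  0.54  0.1   0.   -1.13 -1.3 ]
0 0 [ 0.46162949 -0.32066794  0.17      ] [-0.32  0.33 -0.24  0.   -1.   -2.36]
0 0.6 [ 0.43940454 -0.26437927  0.164     ] [-0.22  0.26 -0.36  0.   -0.95 -3.06]
0 1.2 [ 0.45284448 -0.20537307  0.158     ] [-0.1   0.24 -0.41  0.   -0.93  2.5 ]
0 1.8 [ 0.49725434 -0.16426192  0.152     ] [-0.01  0.29 -0.35  0.   -0.93  1.81]
3.141592653589793 0 [ 0.46162949 -0.32066794  0.17      ] [-0.32  0.33 -0.24  0.   -1.    0.78]
3.141592653589793 0.6 [ 0.43940454 -0.26437927  0.164     ] [-0.22  0.26 -0.36  0.   -0.95  0.08]
3.141592653589793 1.2 [ 0.45284448 -0.20537307  0.158     ] [-0.1   0.24 -0.41  0.   -0.93 -0.64]
3.141592653589793 1.8 [ 0.49725434 -0.16426192  0.152     ] [-0.01  0.29 -0.35  0.   -0.93 -1.33]
```

```bash
python3 - <<'E'
from h import *
from rig import bot,eoat,viewer
R=Rz(-.064)
bot.goto([.45,-.1,.40],Rz(-.286)); eoat.gripper_to(0.0,20)
bot.goto(w(PR,[.055,-.112,.30])[0],R)
print("t",bot.current_t())
f0=bot.current_force()
print(bot.servo_line(w(PR,[.055,-.112,.168])[0],feed=.1,threshold=6))
print(bot.servo_line(w(PR,[.006,-.112,.168])[0],feed=.03,threshold=8))
print(bot.current_force()-f0,bot.current_eef_pos(),w(PR,[.006,-.112,.168])[0])
bot.servo_line(w(PR,[.03,-.112,.168])[0],feed=.1)
bot.servo_line(w(PR,[.03,-.112,.30])[0],feed=.2)
p,a,t=arc(0,.045,.27); bot.goto(p,Rz(a-np.pi))
f=viewer.grab_frame("side");print("t",bot.current_t())
g=viewer.grab_frame("top")
for n,k in(("side",f),("top",g)):
  q=proj(k,w(PR,[[-.01285,-.1103,.206],[.01285,-.1103,.206]]));print(n,q)
c=np.hstack([cv2.resize(f["frame"][150:300,330:460],None,fx=3,fy=3,interpolation=2),cv2.resize(g["frame"][200:350,310:440],None,fx=3,fy=3,interpolation=2)])
cv2.imwrite("pics/flip.png",c[:,:,::-1])
E
```

```text
t 4.8083
False
False
[ 0.40799915  0.04884464 -1.45911128] [ 0.5404244  -0.36873737  0.16792069] [ 0.54031339 -0.36875432  0.168     ]
t 10.2833
side [[420.6132248  195.85133538]
 [414.26277424 190.09845272]]
top [[409.46589823 281.20399526]
 [410.43481096 263.3051416 ]]
```

View pics/flip.png

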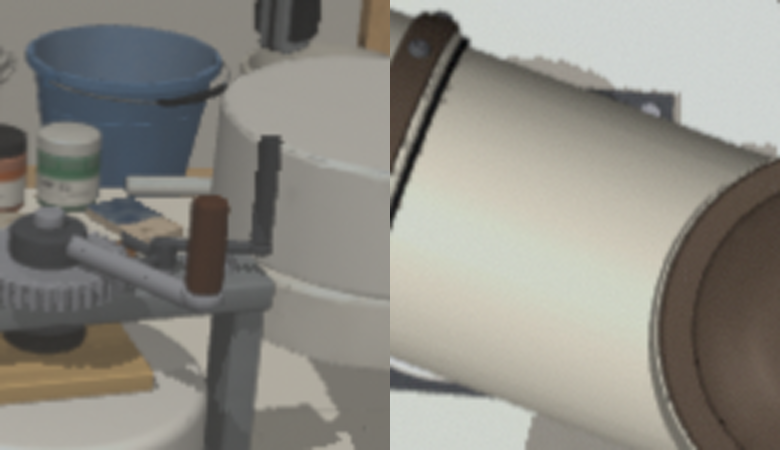

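The side view shows the peg top at about (419.5,195.7). The front end is predicted at (420.6,195.9), so the selector has flipped. Now I'll push the grip along its arc in small steps, reading the force.

```bash
python3 - <<'E'
from h import *
from rig import bot
p,a,t=arc(0,.045); R=Rz(a-np.pi)
f0=bot.current_force()
print(bot.servo_line(p,feed=.1,threshold=6))
th=-.15;log=[]
while th<1.95 and bot.current_t()<45:
    F=log[-1][1] if log else 0
    th+=.05 if F<6 else .025
    p,a,t=arc(th,.020)
    hit=bot.servo_line(p,Rz(a-np.pi),feed=.03,threshold=12)
    bot.wait(.05)
    d=bot.current_force()-f0;log.append((round(th,3),round(float(-d@t),1),round(float(np.linalg.norm(d)),1),hit))
    if log[-1][1]>=12.5 or log[-1][2]>18: break
print(*log,sep="\n");print(bot.current_t(),bot.current_eef_pos(),p)
E
```

```text
False
(-0.1, 0.1, 0.7, False)
(-0.05, -0.2, 0.7, False)
(0.0, 0.3, 1.9, False)
(0.05, 0.1, 0.8, False)
(0.1, 0.6, 0.6, False)
(0.15, -0.4, 0.7, False)
(0.2, -0.8, 1.5, False)
(0.25, 0.2, 0.4, False)
(0.3, 0.4, 0.8, False)
(0.35, -0.1, 1.5, False)
(0.4, 0.1, 2.5, False)
(0.45, -0.5, 0.7, False)
(0.5, -1.4, 1.8, False)
(0.55, 1.4, 1.5, False)
(0.6, 0.1, 0.5, False)
(0.65, 0.6, 2.1, False)
(0.7, 0.7, 0.8, False)
(0.75, -0.1, 0.9, False)
(0.8, 0.9, 1.8, False)
(0.85, 2.6, 3.0, False)
(0.9, 5.2, 5.6, False)
(0.95, 3.8, 4.5, False)
(1.0, 4.5, 5.2, False)
(1.05, 6.2, 7.3, False)
(1.075, 7.7, 8.8, False)
(1.1, 7.6, 9.2, False)
(1.125, 8.4, 9.6, False)
(1.15, 8.6, 9.8, False)
(1.175, 9.8, 11.1, False)
(1.2, 9.3, 10.2, False)
(1.225, 10.8, 11.8, False)
(1.25, 10.8, 11.8, False)
(1.275, 12.0, 13.4, False)
(1.3, 12.1, 13.5, False)
(1.325, 13.2, 15.0, False)
23.925 [ 0.45806472 -0.19520442  0.15615277] [ 0.46144574 -0.19342314  0.15675   ]
```

At 13.2 N the slope matches the expected 25 N/rad, giving a clamp of about 130 N. Now I'll back off, lift clear and look.

```bash
python3 - <<'E'
from h import *
from rig import bot,viewer
p,a,t=arc(1.325,.020)
bot.servo_line(p-.025*t,feed=.03); bot.servo_line(p-.055*t,feed=.1)
print(bot.current_force())
q=p-.055*t; bot.servo_line([q[0],q[1],.33],feed=.15)
bot.goto([.40,-.05,.40],Rz(-.286)); bot.wait(.3)
f=viewer.grab_frame("side");g=viewer.grab_frame("top");print(bot.current_t(),bot.current_force())
for th in(1.15,1.325):
  P=[.1*np.cos(np.radians(210)-th),.1*np.sin(np.radians(210)-th),.206-.01*th]
  print(th,proj(g,w(PR,P)),proj(f,w(PR,P)))
c=np.hstack([cv2.resize(k["frame"][160:360,200:440],None,fx=1.65,fy=1.65,interpolation=2) for k in(f,g)])
cv2.imwrite("pics/end.png",c[:,:,::-1])
E
```

```text
[ 0.72993665 -0.44192423  0.02356209]
28.575 [-0.38156232  0.89539082 -0.34109953]
1.15 [[287.92142113 320.13604896]] [[321.35389094 228.37338205]]
1.325 [[279.59889414 311.42313957]] [[309.82889233 226.86019729]]
```

View pics/end.png

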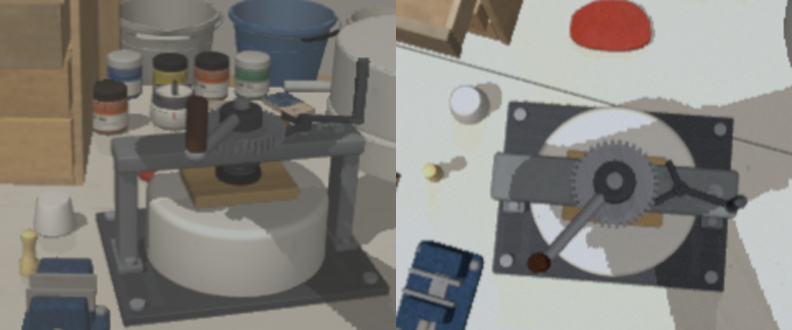

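The end view shows the grip top at about (287,319) in the top image, so the handle rests near 1.16 rad on the pawl, holding roughly 100 N. The peg is at the front, the bystanders haven't moved and the arm is clear.

```bash
python3 -c "
from rig import ticket
print(ticket.hand_in())"
```

```text
the job is handed in; nothing more can be done
None
```

I flipped the selector to the front, tightened the press to about 13 N at the grip, and let go so that the ratchet alone holds the mould at an estimated 100 N; I then handed the job in, and no verdict came back.

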